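# Open the bench tap with the hose nozzle

## Task

Two small metal taps with rising handwheels are fixed on the bench, both shut. Fully open the one that has the bent-down hose nozzle over a small beaker, by turning its handwheel anticlockwise (seen from above) to its stop, then let go. Leave the other tap, whose outlet is closed by a hexagonal cap, shut, and leave the beaker standing where it is under the nozzle.

Things in the scene. Friction and masses are not known exactly. Their poses are not given: they have to be found in the camera images.
- nozzle_tap_wheel (a joint): Angle (rad) of the handwheel of the tap with the hose nozzle: 0 shut (the start), 1.3 fully open at a hard stop (75 degrees, a steep quick-opening thread); positive is anticlockwise from above. Wheel and stem rise straight up 10 mm per rad, 13 mm in all, so the hand must rise with them. About 0.15 N m of even friction; it stays where it is left.
- nozzle_tap_wheel_centre (a point): Centre of that level handwheel, mid-plane of its rim, z about 0.165 m shut, 0.178 m open. Dark steel, 3 spokes, round rim 56 mm outer diameter of 10 mm bar, hub nut 11 mm above mid-plane; grip the rim across its diameter from above in any direction. Below it for 30 mm only stem and nuts up to 30 mm wide, then a 42 mm round body on a fixed column. Nozzle 90 mm out from the axis.
- capped_tap_wheel (a joint): Angle (rad) of the handwheel of the other tap, same make and size, whose outlet is a short stub closed by a brass hexagonal cap; 0 is shut, and it must stay shut. The taps stand at least 0.2 m apart; either may be the left one.
- catch_beaker: Small clear glass beaker, 54 mm across, 67 mm tall, loose, standing upright on the bench under the nozzle; origin at the centre of its underside, z axis up.
Mind the look-alikes: they are no part of the job. Leave any blue or green look-alike of the part that bears capped_tap_wheel alone.

How it is judged:
By the outcome, as a careful person would: the job done as asked, in the order asked, and still so for the second after the job is handed in, with the robot touching nothing.
It also fails if it takes over 32 s, if anything falls off the work surface, if the arm or the gripper's body presses on something with over 40 N, if the wrist force passes 120 N, or if a joint passes its speed limit or range.

## Robot

A 6-joint arm with a two-finger parallel gripper is mounted at the origin on a cart in front of the work surface, level with it; the furniture and walls round the work are solid. World frame = base frame: x ahead of the robot, y to its left, z up, the work surface at z = 0. Lengths are in mm, angles in rad, forces in N, time in s.
With the tool pointing down it reaches from about 350 to 975 mm from the base axis. Payload 7.1 kg.
Tool frame: the origin (TCP) lies midway between the tips of the shut fingers; the grasp point (between the pads) lies 19 mm behind it (tcp_to_grasp is the distance from the TCP to the grasp point, in mm); z points along the fingers, y is the line along which they close (so a half turn about z gives the same grasp; the last joint's range is limited). The gripper opens to 88 mm and grips with 3 to 60 N. Pads are 20 mm wide; open, the fingers measure 115 mm over their backs; the gripper's body (75 mm by 178 mm) begins 61 mm behind the grasp point.
Start: joints at [-1.133, 0.423, 1.63, -0, 1.089, -0.019], TCP at [275.688, -560.893, 222.675] pointing down, gripper open.
Joint ranges: [-3, 3], [-0.9, 2.11], [0.09, 2.58], [-1.31, 4.45], [0.11, 2.69], [-2.54, 2.54]. Speed limits (rad/s): [2.39, 2.39, 3.01, 3.14, 3.14, 3.14].

## Interface

Orientations are given as a unit quaternion [w, x, y, z].
In Python, from bench import * gives the robot as it stands.
- The arm moves only by the shell command python3 -m jog 'ROWS' [FORCE]. ROWS is a JSON object of lists of equal length, an entry for each row: "jaw": the closure, from 0 (fully open) to 1 (shut); "slide": the shift along the tool's x, y, z in mm, a list of three; "twist": the turn about the tool's z in rad. In form: {"jaw": [jaw, ...], "slide": [[dx, dy, dz], ...], "twist": [twist, ...]}. A call has exactly 10 rows; each row shifts and turns the commanded pose from where the row before left it, along the tool's axes as they then stand; what a row does not reach is not made up. A row lasts 1/12 s, in which the tool goes at most 41.7 mm and 7.16 degrees, less where a joint would pass 70% of its speed; a pose out of reach is approached as far as the arm can. A call with a gripper value outside its range is refused whole. The fingers move at their own pace and stop on an object; FORCE is the grip in N (left out, the last holds). Time passes only in rows, so rows that do not move let the fingers close, or fill a call up. It gives the time, the measured TCP pose, the force, the opening and the grip force at its end, in the units of the state.
- read_state(): the state, without advancing time (a new reading comes with each control period).
- read_camera(name): name is "side" or "top" or "wrist"; returns the picture (384x512x3 uint8, red, green, blue); there is no depth.
- calibration(name): a dict with "intrinsics" (3x3 intrinsics, pixels), "extrinsics" (4x4, takes a point from world to camera coordinates); the wrist camera has in their place "T_tool_cam" (4x4, takes a point from camera to tool coordinates, whose origin is the TCP and whose axes are the flange's). Camera axes: x right, y down, z forward; pixel columns grow to the right and rows downward; lengths in mm; the calibration is good to about 2 mm. A picture is of the moment at which its call begins: read the wrist's pose just before it. calibration takes no time and is no camera call.
- job_done(): hands the job in; it is judged then, once.
Trained networks look in the newest picture that a camera, given by its name, has taken for a name from the list of things; names that differ only in an ending like _2 or _b are one class to them, and where a whole thing is asked for, a point or a joint stands for the part that bears it (a point fixed in the world has none). Each returns a list of dicts, best first, with "p" (0 to 1); they miss things now and then, are a little off and sometimes report something else, mostly with a low value. They report only what shows in the picture. A call takes as long as a camera call. They do not tell look-alikes from the thing itself.
- find_in(camera, name): "point" ([column, row] in pixels, amid what is visible of it).
- spot_point(camera, name): "point" ([column, row] in pixels: a listed point, or the origin of a listed thing).
The state is a dict: "time_s": time; "q": joint angles; "joint_velocities": joint speeds; "tau": joint torques, N m; "ee_pos": TCP position; "tool_rot": TCP orientation; "wrist_force": force on the tool from outside, world axes, zero at the start; "moment": the same for the moment, N m; "width": finger opening in mm; "gripper_force": force on a finger pad.
Only numpy, scipy, OpenCV 4.12 (cv2) and the standard library are available. Lean on these libraries where they do the work, as an engineer would, in place of code of your own. Each camera call takes 0.05 s, during which the arm holds its last target. There are 200 camera calls.

## Working session

There is one attempt and no reset: what is moved stays moved. The work goes in short steps, Python scripts to look and compute and a shell command to move; the robot and the scene stay as the last step left them, time stands still between calls to the robot, and variables do not carry over. Pictures are saved under pics/ and viewed, at most 10 in all, crops included, and the job is handed in when it is done.

```bash
mkdir -p pics
python3 - <<'E'
from bench import *
import numpy as np,cv2
ims=[]
for c in ("side","top"):
    im=read_camera(c); ims.append(im)
    for n in ("nozzle_tap_wheel_centre","capped_tap_wheel","catch_beaker"):
        print(c,n,[(np.round(d["point"]).tolist(),round(d["p"],2)) for d in spot_point(c,n)][:4] if n!="capped_tap_wheel" else [(np.round(d["point"]).tolist(),round(d["p"],2)) for d in find_in(c,n)][:4])
    k=calibration(c);print(np.round(k["intrinsics"],1).tolist(),np.round(k["extrinsics"],3).tolist())
cv2.imwrite("pics/a.png",cv2.resize(np.hstack(ims)[:,:,::-1],(800,300)))
cv2.imwrite("pics/side.png",cv2.resize(ims[0][:,:,::-1],(800,600)))
cv2.imwrite("pics/top.png",cv2.resize(ims[1][:,:,::-1],(800,600)))
s=read_state();print(s["time_s"],s["ee_pos"],s["tool_rot"],s["width"]);print(np.round(calibration("wrist")["T_tool_cam"],3).tolist())
E
```

```text
side nozzle_tap_wheel_centre [([247.0, 151.0], 0.55)]
side capped_tap_wheel [([370.0, 234.0], 0.78), ([304.0, 230.0], 0.64), ([205.0, 143.0], 0.64), ([338.0, 203.0], 0.62)]
side catch_beaker [([277.0, 200.0], 0.77)]
[[346.7, 0.0, 260.1], [0.0, 346.7, 193.8], [0.0, 0.0, 1.0]] [[-0.966, 0.257, 0.0, 550.897], [0.13, 0.489, -0.863, 46.293], [-0.222, -0.834, -0.506, 1019.25], [0.0, 0.0, 0.0, 1.0]]
top nozzle_tap_wheel_centre [([334.0, 171.0], 0.59)]
top capped_tap_wheel [([190.0, 237.0], 0.86), ([367.0, 122.0], 0.85), ([154.0, 189.0], 0.77), ([136.0, 241.0], 0.65)]
top catch_beaker [([322.0, 212.0], 0.62)]
[[371.0, 0.0, 260.7], [0.0, 371.0, 185.2], [0.0, 0.0, 1.0]] [[-0.028, -1.0, -0.007, -18.289], [-0.998, 0.028, -0.057, 540.893], [0.057, 0.005, -0.998, 936.816], [0.0, 0.0, 0.0, 1.0]]
0.4 [ 275.62668247 -560.80604626  222.54943293] [-1.38710656e-04  9.74031532e-01  2.26412355e-01 -3.93085583e-05] 87.95101620985906
[[-0.0, -0.969, -0.247, 68.108], [1.0, -0.0, 0.0, 0.571], [-0.0, -0.247, 0.969, -163.017], [0.0, 0.0, 0.0, 1.0]]
```

View pics/side.png

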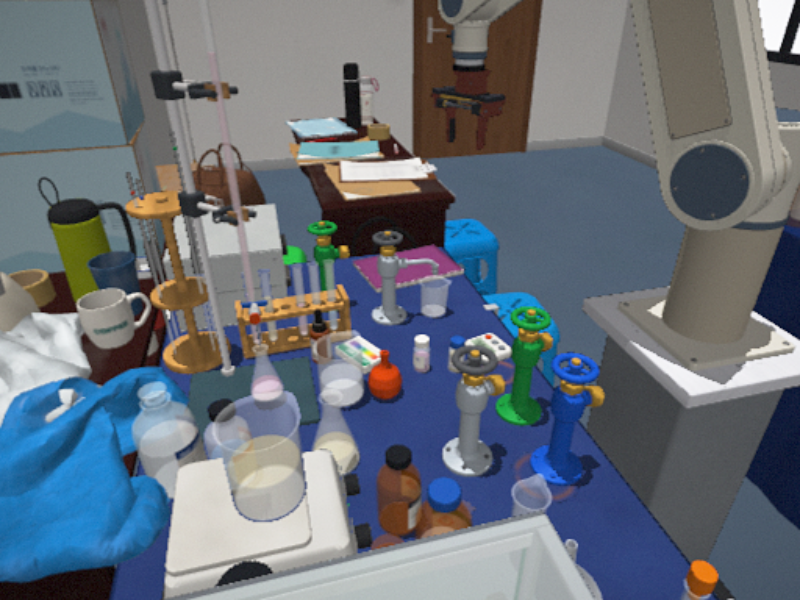

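View pics/top.png

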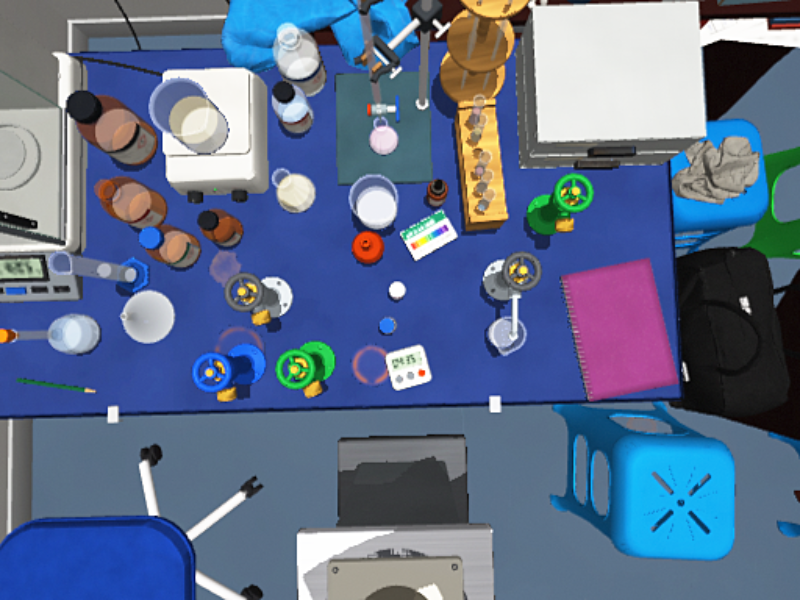

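The side view shows the nozzle tap's wheel at about (247,151) in camera pixels, with the beaker at (277,190). The top view shows the wheel at (334,172), the nozzle pointing towards the robot, and a green look-alike at (367,123). The capped grey tap is on the other side.

```bash
cat > h.py <<'E'
from bench import *
import numpy as np,cv2
def P(c):
    k=calibration(c);return np.array(k["intrinsics"])@np.array(k["extrinsics"])[:3]
def tri(a,b):
    X=cv2.triangulatePoints(P("side"),P("top"),np.array(a,float).reshape(2,1),np.array(b,float).reshape(2,1)).ravel();return X[:3]/X[3]
def proj(c,X):
    p=P(c)@np.append(X,1);return p[:2]/p[2]
def onplane(c,uv,z):
    p=P(c);A=np.c_[p[:,:2],-np.array([*uv,1.])];x=np.linalg.solve(A,-(p[:,2]*z+p[:,3]));return np.r_[x[:2],z]
E
python3 - <<'E'
from h import *
from scipy.spatial.transform import Rotation as R
print("wheel",tri((247,151),(334,171)),"top plane",onplane("top",(334,172),165),onplane("side",(247,152),165))
print("green",onplane("top",(367,123),165),"beaker base",onplane("top",(322,212),0),"noz end",onplane("top",(330,216),100))
s=read_state();w,x,y,z=s["tool_rot"];M=R.from_quat([x,y,z,w]).as_matrix();print(M.round(3))
c=onplane("top",(334,172),165); d=c-s["ee_pos"]; print("slide",M.T@d)
E
```

```text
wheel [ 557.23236607 -193.20878817  167.24596807] top plane [ 555.77078634 -193.7088602   165.        ] [ 557.14951065 -191.10411088  165.        ]
green [ 660.850493   -269.71681564  165.        ] beaker base [ 467.02880657 -190.53440168    0.        ] noz end [ 459.15379423 -193.00802985  100.        ]
[[ 0.897  0.441 -0.   ]
 [ 0.441 -0.897  0.   ]
 [-0.    -0.    -1.   ]]
slide [ 413.33701493 -205.882009     57.6030437 ]
```

```bash
python3 -m jog '{"jaw":[0,0,0,0,0,0,0,0,0,0],"slide":[[15,-8,0],[25,-12,0],[30,-15,0],[30,-15,0],[30,-15,0],[30,-15,0],[30,-15,0],[30,-15,0],[25,-12,0],[15,-8,0]],"twist":[0,0,0,0,0,0,0,0,0,0]}' 15
python3 -m jog '{"jaw":[0,0,0,0,0,0,0,0,0,0],"slide":[[12,-6,0],[24,-12,0],[24,-12,0],[24,-12,0],[24,-12,0],[20,-10,0],[15,-7,0],[10,-5,0],[0,0,0],[0,0,0]],"twist":[0,0,0,0,0,0,0,0,0,0]}'
cat >> h.py <<'E'
from scipy.spatial.transform import Rotation as R
def wrist(f=None):
    s=read_state();im=read_camera("wrist");w,x,y,z=s["tool_rot"];M=R.from_quat([x,y,z,w]).as_matrix()
    k=calibration("wrist");T=np.array(k["T_tool_cam"]);W=np.eye(4);W[:3,:3]=M;W[:3,3]=s["ee_pos"]
    return s,im,M,W@T,k
E
python3 - <<'E'
from h import *
s,im,M,C,k=wrist(); cv2.imwrite("pics/w1.png",im[:,:,::-1]);print([ (a,np.shape(b)) for a,b in k.items()])
print(s["time_s"],s["ee_pos"],s["q"],M.round(3).tolist())
K=np.array(k.get("intrinsics",calibration("top")["intrinsics"]));print(K.round(1).tolist())
for d in spot_point("wrist","nozzle_tap_wheel_centre"):
    r=C[:3,:3]@np.linalg.solve(K,np.r_[d["point"],1]); t=(165-C[2,3])/r[2]; X=C[:3,3]+t*r
    print(d["p"],d["point"],X,"slide",M.T@(X-s["ee_pos"]))
E
```

```text
time_s: 1.23
ee_pos: [453.3, -326.4, 222.8]
tool_rot: [-0.0, 0.974, 0.227, 0.0]
wrist_force: [-0.5, -1.0, -0.6]
width: 87.7
gripper_force: 0.0
time_s: 2.07
ee_pos: [555.3, -193.7, 222.5]
tool_rot: [-0.0, 0.974, 0.227, -0.0]
wrist_force: [-0.4, -0.4, -0.8]
width: 87.8
gripper_force: 0.0
[('intrinsics', (3, 3)), ('T_tool_cam', (4, 4))]
2.0667 [ 555.2807029  -193.66016746  222.54894373] [-3.55669873e-01  3.69665423e-01  1.71350461e+00 -2.98917487e-04
  1.05881957e+00  7.57568797e-01] [[0.897, 0.442, -0.0], [0.442, -0.897, -0.0], [-0.0, -0.0, -1.0]]
[[333.5, 0.0, 259.0], [0.0, 333.5, 192.7], [0.0, 0.0, 1.0]]
0.59 [258.5, 210.6] [ 554.42339899 -194.36029201  165.        ] slide [-1.05184812  0.25552068 57.54940828]
```

View pics/w1.png

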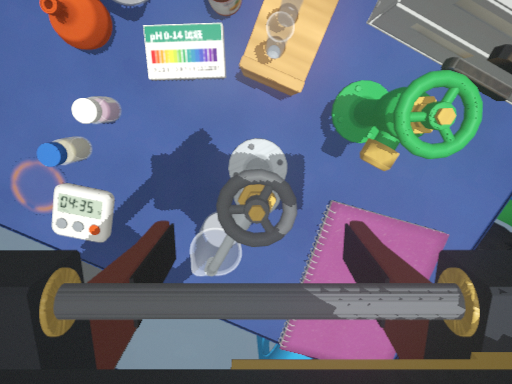

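The wrist view shows the grey wheel centred at (257,209) between the fingers. The nozzle and beaker are at (215,250), and the green look-alike is clear of the jaws. The three views agree to within 2 mm. Next I descend.

```bash
python3 - <<'E'
from h import *
for z in (110,120,130,140,150): print(z,proj("side",[500,-193,z])*1.5625)
E
python3 -m jog '{"jaw":[0,0,0,0,0,0,0,0,0,0],"slide":[[0,0,6],[0,0,10],[0,0,12],[0,0,12],[0,0,12],[0,0,10],[0,0,8],[0,0,5],[0,0,0],[0,0,0]],"twist":[0,0,0,0,0,0,0,0,0,0]}'
python3 -m jog '{"jaw":[0.2,0.3,0.35,0.4,0.45,0.5,0.5,0.5,0.5,0.5],"slide":[[0,0,0],[0,0,0],[0,0,0],[0,0,0],[0,0,0],[0,0,0],[0,0,0],[0,0,0],[0,0,0],[0,0,0]],"twist":[0,0,0,0,0,0,0,0,0,0]}' 15
```

```text
110 [416.0360077  261.10326164]
120 [416.08499565 256.26063633]
130 [416.13447726 251.36921041]
140 [416.18446003 246.42824248]
150 [416.23495163 241.43697604]
time_s: 3.0
ee_pos: [555.6, -193.8, 147.5]
tool_rot: [-0.0, 0.974, 0.226, -0.0]
wrist_force: [-0.1, -0.5, -0.1]
width: 87.9
gripper_force: 0.0
time_s: 3.83
ee_pos: [554.6, -192.1, 147.7]
tool_rot: [-0.002, 0.974, 0.226, -0.001]
wrist_force: [-1.9, 7.2, 3.2]
width: 55.0
gripper_force: 15.0
```

```bash
python3 -m jog '{"jaw":[0.6,0.6,0.6,0.6,0.6,0.6,0.6,0.6,0.6,0.6],"slide":[[0,-1,0],[0,-1,0],[0,0,0],[0,0,0],[0,0,0],[0,0,-0.5],[0,0,-0.5],[0,0,-0.5],[0,0,-0.5],[0,0,0]],"twist":[0,0,0,0,0,-0.05,-0.05,-0.05,-0.05,0]}' 35
python3 - <<'E'
from h import *
s=read_state();print(s["ee_pos"],s["tool_rot"],s["wrist_force"],s["moment"],s["q"][5])
E
```

```text
time_s: 4.67
ee_pos: [554.6, -192.0, 149.8]
tool_rot: [-0.0, 0.946, 0.323, 0.0]
wrist_force: [0.1, 2.7, 3.1]
width: 54.1
gripper_force: 35.0
[ 554.60750481 -192.02011817  149.8095709 ] [-1.05501133e-04  9.46302190e-01  3.23283394e-01  2.32126496e-05] [0.10856691 2.6644667  3.09251163] [0.53096519 0.29316209 0.11999209] 0.5585646197799715
```

```bash
python3 -m jog '{"jaw":[0.6,0.6,0.6,0.6,0.6,0.6,0.6,0.6,0.6,0.6],"slide":[[0,0,-0.5],[0,0,-0.6],[0,0,-0.6],[0,0,-0.6],[0,0,-0.6],[0,0,-0.6],[0,0,-0.6],[0,0,-0.6],[0,0,-0.6],[0,0,-0.5]],"twist":[-0.05,-0.06,-0.06,-0.06,-0.06,-0.06,-0.06,-0.06,-0.06,-0.05]}'
python3 -m jog '{"jaw":[0.6,0.6,0.6,0.6,0.6,0.6,0.6,0.6,0.6,0.6],"slide":[[0,0,-0.5],[0,0,-0.6],[0,0,-0.6],[0,0,-0.6],[0,0,-0.6],[0,0,-0.6],[0,0,-0.6],[0,0,-0.5],[0,0,0],[0,0,0]],"twist":[-0.05,-0.06,-0.06,-0.06,-0.06,-0.06,-0.06,-0.05,0,0]}'
python3 - <<'E'
from h import *
s=read_state();t=s["tool_rot"];print(2*np.arctan2(t[2],t[1])-.457,s["wrist_force"],s["moment"],s["q"][5],s["tau"])
E
```

```text
time_s: 5.5
ee_pos: [554.5, -191.9, 155.5]
tool_rot: [-0.0, 0.815, 0.58, -0.0]
wrist_force: [-0.8, 2.0, 1.8]
width: 54.1
gripper_force: 35.0
time_s: 6.33
ee_pos: [554.4, -191.9, 160.1]
tool_rot: [-0.0, 0.662, 0.75, -0.0]
wrist_force: [-1.3, 2.7, 3.6]
width: 54.0
gripper_force: 35.0
1.2376719490577823 [-1.34829821  2.65267798  3.55671324] [0.3349513  0.51738536 0.11794571] -0.47736596326789177 [-1.19019683e+00 -5.07746243e+01 -2.44812977e+01 -2.01393734e-01
 -9.33787711e-01 -4.86807071e-02]
```

```bash
python3 -m jog '{"jaw":[0.6,0.6,0.6,0.6,0.6,0.6,0.6,0.6,0.6,0.6],"slide":[[0,0,-0.3],[0,0,-0.3],[0,0,-0.2],[0,0,0],[0,0,0],[0,0,0],[0,0,0],[0,0,0],[0,0,0],[0,0,0]],"twist":[-0.03,-0.03,-0.03,-0.03,0,0,0,0,0,0]}'
cat > c.py <<'E'
from h import *
s=read_state();t=s["tool_rot"];print(2*np.arctan2(t[2],t[1])-.457,s["wrist_force"],s["moment"],s["q"][5])
E
python3 c.py
```

```text
time_s: 7.17
ee_pos: [554.1, -190.9, 160.8]
tool_rot: [-0.001, 0.617, 0.787, 0.001]
wrist_force: [-1.8, 6.6, 4.7]
width: 53.7
gripper_force: 35.0
1.3558318718205995 [-1.83272161  6.5915669   4.65507569] [ 1.05828248  0.54628229 -0.62283316] -0.5962649549564186
```

The moment jumped to -0.62 N m at 1.3 rad or slightly beyond, so the wheel is at its stop. Next I release and rise.

```bash
python3 -m jog '{"jaw":[0.3,0,0,0,0,0,0,0,0,0],"slide":[[0,0,0],[0,0,0],[0,0,0],[0,0,0],[0,0,0],[0,0,0],[0,0,0],[0,0,0],[0,0,0],[0,0,0]],"twist":[0,0,0,0,0,0,0,0,0,0]}'
python3 -m jog '{"jaw":[0,0,0,0,0,0,0,0,0,0],"slide":[[0,0,-3],[0,0,-5],[0,0,-8],[0,0,-10],[0,0,-12],[0,0,-12],[0,0,-12],[0,0,-10],[0,0,-6],[0,0,0]],"twist":[0,0,0,0,0,0,0,0,0,0]}'
python3 - <<'E'
from h import *
s,im,M,C,k=wrist(); a=cv2.resize(read_camera("side")[110:240,180:353],(512,384))
cv2.imwrite("pics/w2.png",cv2.resize(np.hstack([im,a])[:,:,::-1],(800,300)))
E
python3 c.py
```

```text
time_s: 8.0
ee_pos: [554.6, -192.1, 160.9]
tool_rot: [0.0, 0.615, 0.789, 0.0]
wrist_force: [-0.2, -0.1, 0.8]
width: 87.7
gripper_force: 0.0
time_s: 8.83
ee_pos: [555.4, -192.4, 240.9]
tool_rot: [0.001, 0.615, 0.789, 0.0]
wrist_force: [0.1, 0.6, -0.1]
width: 87.7
gripper_force: 0.0
1.3598001806450133 [ 0.51339643 -0.49494732 -0.07996067] [-0.09480917 -0.07602223 -0.02411544] -0.5996405833704697
```

View pics/w2.png

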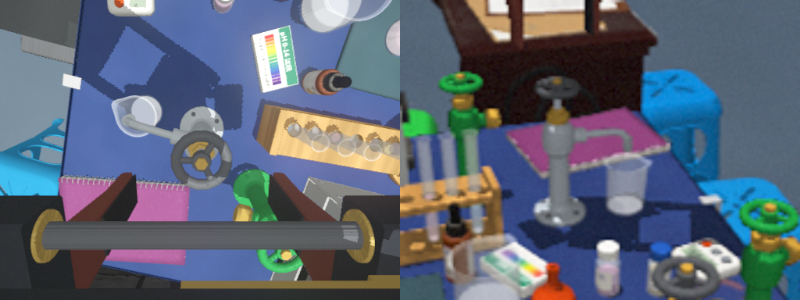

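The beaker still stands under the nozzle and the wheel has risen. I'll check the spoke angle before and after.

Run:
```python
from h import *
s,im,M,C,k=wrist(); K=np.array(k["intrinsics"])
W=[]
def rect(im,C,z,ctr):   # world-aligned top-down patch of rim plane, 0.2 mm/px
    g=np.array([[-32,-32],[32,-32],[32,32],[-32,32]],float); p=[]
    for d in g:
        q=C[:3,:3].T@(np.array([ctr[0]+d[0],ctr[1]+d[1],z])-C[:3,3]); q=K@q; p.append(q[:2]/q[2])
    H=cv2.getPerspectiveTransform(np.float32(p),np.float32([[0,320],[320,320],[320,0],[0,0]]))
    return cv2.warpPerspective(im,H,(320,320))
im1=cv2.imread("pics/w1.png")[:,:,::-1]
M1=np.array([[0.897,0.442,0],[0.442,-0.897,0],[0,0,-1]]);W1=np.eye(4);W1[:3,:3]=M1;W1[:3,3]=[555.28,-193.66,222.55]
a=rect(im1,W1@np.array(k["T_tool_cam"]),165,(555,-193)); b=rect(im,C,178,(555,-192.5))
ga,gb=[cv2.warpPolar(cv2.cvtColor(np.ascontiguousarray(x),cv2.COLOR_RGB2HSV)[:,:,1],(160,720),(160,160),160,0)[:,60:95].astype(float).mean(1) for x in (a,b)]
ga-=ga.mean();gb-=gb.mean()
c=[(ga*np.roll(gb,n)).sum()/np.sqrt((ga**2).sum()*(gb**2).sum()) for n in range(0,240)]
o=np.argsort(c)[::-1][:6];print([(n/2,round(c[n],2)) for n in o])
cv2.imwrite("pics/r.png",np.hstack([a,b])[:,:,::-1])
```

```text
[(np.float64(75.5), np.float64(0.59)), (np.float64(75.0), np.float64(0.59)), (np.float64(76.0), np.float64(0.59)), (np.float64(74.5), np.float64(0.59)), (np.float64(76.5), np.float64(0.58)), (np.float64(74.0), np.float64(0.58))]
```

View pics/r.png

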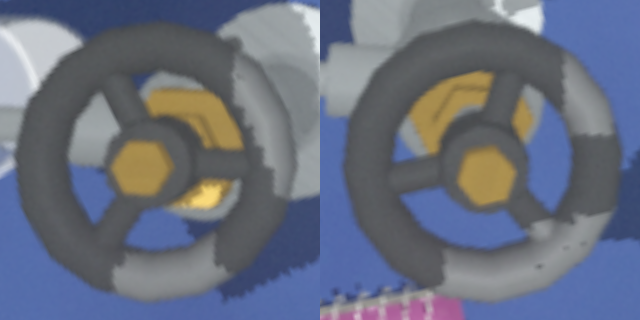

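The spokes have turned 75° anticlockwise: the spoke at 0° is now at about 75°, and the polar correlation peaks at 75.5°. The tap is fully open, so I'm handing in.

```bash
python3 -c "from bench import *; print(job_done())"
```

```text
the job is handed in; nothing more can be done
None
```

The nozzle tap is fully open at its stop (about 75° by the spoke angle) and released. The beaker still stands under the nozzle, the capped tap was not touched, and the job was handed in at about 9 s.

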